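# Egg cup from behind the jars

### The arm

A 6-joint arm with a two-finger parallel gripper is mounted at the origin on the work surface. World frame = base frame: x ahead of the robot, y to its left, z up, the work surface at z = 0. Lengths are in m, angles in rad, forces in N, time in s.
With the tool pointing down it reaches from about 0.25 to 0.775 m from the base axis. Payload 4 kg.
Tool frame: the origin (TCP) lies at the very end of the fingers, on their centre line; the grasp point (between the pads) lies 19 mm behind it; x points along the fingers, y is the direction in which the jaws open and shut, and the axes are right-handed (so a half turn about x gives the same grasp; the last joint's range is limited). The gripper opens to 94 mm and grips with 3 to 60 N. Pads are 16 mm wide; open, the fingers measure 119 mm over their backs; the gripper's body (75 mm by 177 mm) begins 78 mm behind the grasp point.
Start: joints at [1.095, 0.087, 1.371, -0, 1.684, -0.103], TCP at [0.2, 0.512, 0.206] pointing down, gripper open.
Joint ranges: [-3.1, 3.1], [-0.76, 2.03], [0.27, 2.55], [-1.08, 4.22], [0.17, 2.65], [-2.57, 2.57]. Speed limits (rad/s): [2.79, 2.79, 3.14, 3.14, 3.14, 3.14].

### API

Orientations are given as [roll, pitch, yaw] about the fixed x, y, z axes, in that order (R = Rz(yaw) Ry(pitch) Rx(roll)).
In Python, from bench import robot gives the robot as it stands.
- The arm moves only by the tool carry_out, never from a script. Its argument "targets" is a list of rows, each a list of 5 numbers: the closure, from 0 (fully open) to 1 (shut), then the shift along the tool's x, y, z in cm, then the turn about the tool's x in degrees. In form: [[fingers, tx, ty, tz, turn], ...]. A call has 1 to 20 rows; each row shifts and turns the commanded pose from where the row before left it, along the tool's axes as they then stand; what a row does not reach is not made up. A row lasts 1/10 s, in which the tool goes at most 50 mm and 8.59 degrees, less where a joint would pass 70% of its speed; a pose out of reach is approached as far as the arm can. A call is refused whole if a number of a shift passes 5 or a number of a turn 8.59, either way. A call with a gripper value outside its range is refused whole. The fingers move at their own pace and stop on an object; the grip force is fixed at half the most. Time passes only in rows, so rows that do not move let the fingers close. It gives the time, the measured TCP pose, the force and the opening at its end, in the units of the state.
- robot.get_obs(): the state, without advancing time (a new reading comes with each control period).
- robot.snapshot(name): name is "side" or "top" or "wrist"; returns a dict with "image" (420x560x3 uint8, red, green, blue), "camera_matrix" (3x3 intrinsics, pixels), "pose" (4x4, takes a point from camera to world coordinates). Camera axes: x right, y up, looking along -z (the intrinsics and any distortion apply to the point x, -y, -z); pixel columns grow to the right and rows downward; lengths in m; the calibration is good to about 2 mm. The wrist camera is an equidistant fisheye: a pixel r from the principal point sees the ray r / f radians off the axis. A picture is of the moment at which its call begins. There is no depth.
- robot.close_job(): hands the job in, once; it reports no verdict.
The state is a dict: "time": time; "joint_positions": joint angles; "qvel": joint speeds; "joint_torque": joint torques, N m; "tool_pos": TCP position; "ee_rot": TCP orientation; "wrist_force": force on the tool from outside, world axes, zero at the start; "wrist_torque": the same for the moment, N m; "width": finger opening in m.
Only numpy, scipy, OpenCV 4.12 (cv2) and the standard library are available. Lean on these libraries where they do the work, as an engineer would, in place of code of your own. Each camera call takes 0.05 s, during which the arm holds its last target. There are 200 camera calls.

### The job

Get the egg cup out for breakfast. First clear the pepper mill, the square canister and the round jar off the wooden rack so that all three stand on the steel tray; only then take the egg cup from behind and stand it in the middle of the small round board; finally put the three others back on the rack, each exactly where it stood at the start. Keep everything upright and leave the mug and the plant where they are.

Things in the scene. Friction and masses are not known exactly. Their poses are not given: they have to be found in the camera images.
- mill: pepper mill of dark turned wood, the tallest thing on the rack, 175 mm high; round foot 54 mm across, straight round neck 42 mm across from 70 to 125 mm above its underside, wider head (52 mm) above with a small knob; about 0.3 kg. Origin: centre of its underside, z up
- canister: square storage canister of grey metal with a pale wooden lid, 54 x 54 mm, 135 mm high in all: the metal body reaches 115 mm above its underside, the 50 mm square lid lies above that and is fast; about 0.35 kg. Origin: centre of its underside; x and y are square to its flat sides, z up
- jar: round white ceramic jar with a cork top, 54 mm across, 130 mm high in all: the straight ceramic body reaches 110 mm above its underside, the 48 mm cork lies above that and is fast; about 0.4 kg. Origin: centre of its underside, z up
- eggcup: small white ceramic egg cup, 65 mm high, with a straight round open bowl 48 mm across from 40 to 65 mm above its underside, on a short stem and a foot 40 mm across; about 0.09 kg; it stands on the rack behind the other three (farther from the robot), some 10 to 25 mm from the nearest. Origin: centre of its underside, z up
- rack: fixed wooden rack: a flat slab 170 mm (its x) by 300 mm (its y), 18 mm thick, with a low rail along its far (+x) edge, 10 mm thick and up to 45 mm above the counter. The mill, canister and jar stand in any order in a row along its y, about 90 mm apart, at x about -40 mm; the egg cup stands at x about +22 mm. Origin: centre of the slab's underside, z up
- tray: fixed rectangular steel tray, the side area: 310 mm (its x) by 160 mm (its y) outside, with a rim 5 mm thick and 12 mm high; its inner floor is 5 mm above the counter. It has room for three things in a row along its x, 90 mm apart. Lies to the left or to the right of the rack. Origin: centre of its underside, z up
- board: fixed small round board of dark wood, 110 mm across and 12 mm thick, on the other side of the rack from the tray. Origin: centre of its underside, z up
- mug: bystander: blue mug, 80 mm across and 90 mm high, on the counter beyond the rack (farther from the robot), to the left or right. Origin: centre of its underside
- plant: bystander: small plant in a terracotta pot 90 mm across and 75 mm high, leaves up to about 200 mm, on the counter beyond the rack, on the other side from the mug. Origin: centre of its underside

How it is judged:
By the outcome, as a careful person would: the job done as asked, in the order asked, and still so for the second after the job is handed in, with the robot touching nothing.
It also fails if it takes over 144 s, if anything falls off the work surface, if the arm or the gripper's body presses on something with over 40 N, if the wrist force passes 120 N, or if a joint passes its speed limit or range.

## Working session

There is one attempt and no reset: what is moved stays moved. The work goes in short steps, Python scripts to look and compute and a tool call to move; the robot and the scene stay as the last step left them, time stands still between calls to the robot, and variables do not carry over. Pictures are saved under pics/ and viewed, about 12 in all and at most 16, crops included, and the job is handed in when it is done.

Besides the shell and the picture viewer there is one more tool, called after "Request:" as name(argument=value, ...), one argument or row to a line, values as JSON. carry_out: Moves the arm, as the interface text tells. Its arguments: {"type":"object","properties":{"targets":{"type":"array","items":{"type":"array","items":{"type":"number"}}}},"required":["targets"]}

```bash
ls; mkdir -p pics; python3 - <<'E'
from bench import robot
import cv2
o=robot.get_obs();print(o)
for n in("top","side"):
    s=robot.snapshot(n);cv2.imwrite(f"pics/{n}0.png",s["image"][:,:,::-1]);print(n,s["camera_matrix"],s["pose"],[k for k in s])
E
```

```text
pics
{'time': 0.0, 'joint_positions': array([ 1.09489886e+00,  8.79635144e-02,  1.37224356e+00, -6.19142912e-06,
        1.68361693e+00, -1.03097527e-01]), 'qvel': array([ 0.000233  ,  0.00050338,  0.00043187, -0.00090241, -0.00014864,
        0.00126527]), 'joint_torque': array([ 1.65350044e-03, -3.40170157e+01, -3.02434766e+01,  7.18126190e-02,
        3.28050368e-02, -1.50025194e-04]), 'tool_pos': array([0.20007318, 0.51172377, 0.20430497]), 'ee_rot': array([-1.67113606,  1.56856497, -2.0439367 ]), 'wrist_force': array([ 0.15492878, -0.29846513, -0.03928213]), 'wrist_torque': array([ 0.01198435, -0.00817796,  0.01223774]), 'width': 0.09370577285661802}
top [[419.62183232   0.         283.89444024]
 [  0.         419.62183232 216.12086964]
 [  0.           0.           1.        ]] [[-0.01335113  0.99496927 -0.09928694  0.52352408]
 [-0.99942906 -0.01019663  0.03221143  0.01832533]
 [ 0.03103699  0.09966032  0.99453734  0.95433384]
 [ 0.          0.          0.          1.        ]] ['image', 'camera_matrix', 'pose']
side [[410.49548272   0.         279.61889334]
 [  0.         410.49548272 212.93037635]
 [  0.           0.           1.        ]] [[ 0.86332459 -0.30785247  0.39987185  1.00739569]
 [ 0.5046376   0.52131065 -0.68816866 -0.63514059]
 [ 0.00339697  0.7959033   0.60541424  0.59580035]
 [ 0.          0.          0.          1.        ]] ['image', 'camera_matrix', 'pose']
```

View pics/top0.png

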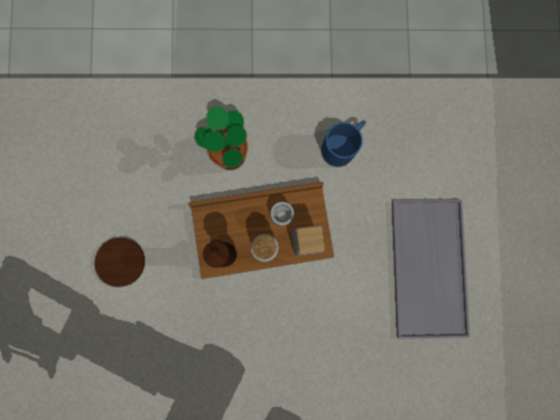

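View pics/side0.png

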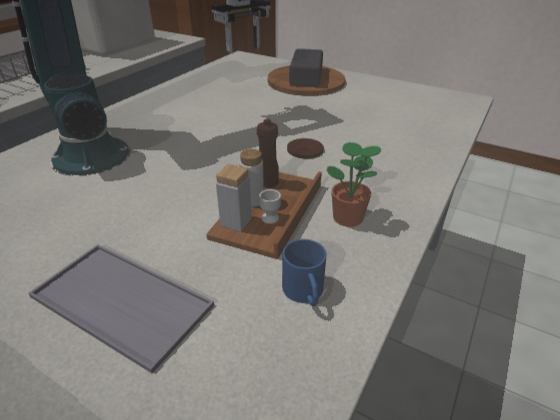

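Top view: the mill is at about (220,253), the jar at (264,248), the canister at (310,240) and the egg cup at (282,213). The board is at (120,262), the tray at (430,267), the plant at (225,140) and the mug at (342,145). Next I'll measure these positions by ray casting.

```bash
cat > h.py <<'E'
import numpy as np, cv2
from bench import robot
from scipy.spatial.transform import Rotation as Ro
def ray(s,uv,fish=False):
    K=s["camera_matrix"];x=(uv[0]-K[0,2])/K[0,0];y=(uv[1]-K[1,2])/K[1,1]
    if fish:
        r=np.hypot(x,y);k=np.sin(r)/max(r,1e-9);d=np.array([x*k,-y*k,-np.cos(r)])
    else: d=np.array([x,-y,-1.])
    return s["pose"][:3,3],s["pose"][:3,:3]@d
def on(s,uv,z,fish=False):
    o,d=ray(s,uv,fish);return (o+d*(z-o[2])/d[2])[:2]
def proj(s,p,fish=False):
    q=s["pose"][:3,:3].T@(np.asarray(p)-s["pose"][:3,3]);K=s["camera_matrix"];x,y=q[0]/-q[2],-q[1]/-q[2]
    if fish:
        r=np.hypot(q[0],q[1]);t=np.arctan2(r,-q[2]);x,y=q[0]/r*t,-q[1]/r*t
    return np.array([K[0,0]*x+K[0,2],K[1,1]*y+K[1,2]])
def R(o): return Ro.from_euler('xyz',o["ee_rot"]).as_matrix()
def delta(p,jaw=None):
    "shift in tool axes (cm) to TCP target p; turn (deg) about tool x to bring jaw (y) to world angle jaw"
    o=robot.get_obs();M=R(o);print("t %.1f tcp"%o["time"],o["tool_pos"].round(4),"w %.4f"%o["width"],"F",o["wrist_force"].round(1))
    print(" shift cm",(100*M.T@(np.array(p)-o["tool_pos"])).round(2))
    if jaw is not None:
        a=np.degrees(np.arctan2(M[1,1],M[0,1])); t=(jaw-a+90)%180-90; print(" jaw ang",a.round(2),"turn",(-t*np.sign(-M[2,0])).round(2))
E
python3 - <<'E'
from h import *
M=R(robot.get_obs());print(M.round(3))
s=robot.snapshot("top");im=s["image"][:,:,::-1].copy();hsv=cv2.cvtColor(im,cv2.COLOR_BGR2HSV)
for n,(u,v) in dict(rack=(206,220),lid=(312,238),cork=(264,247),canface=(296,242),mill=(220,253),board=(120,262),tray=(430,267),rim=(282,204),counter=(360,220)).items(): print(n,hsv[v,u])
def big(m,n=1):
    c,_=cv2.findContours(m.astype(np.uint8),cv2.RETR_EXTERNAL,cv2.CHAIN_APPROX_NONE);c=sorted(c,key=cv2.contourArea)[::-1];return c[:n]
H,S,V=[hsv[...,i].astype(int) for i in range(3)]
uu,vv=np.meshgrid(range(560),range(420))
def roi(a,b,c,d): return (uu>a)&(uu<b)&(vv>c)&(vv<d)
def rect(c,z):
    w=np.array([on(s,p,z) for p in c[:,0,:]+0.0]);r=cv2.minAreaRect((w*1000).astype(np.float32));return np.array(r[0]).round(1),np.array(r[1]).round(1),round(r[2],2)
def circ(c,z):
    w=np.array([on(s,p,z) for p in c[:,0,:]+0.0])*1000;e=cv2.fitEllipse(w.astype(np.float32));return np.array(e[0]).round(1),np.array(e[1]).round(1)
print("board",circ(big((S>90)&roi(80,165,220,300))[0],.012))
print("tray",rect(big(((H>110)&(H<170)|(V<75))&roi(375,485,185,350))[0],.012))
print("rack",rect(big((S>100)&(H<22)&roi(180,345,165,290))[0],.018))
print("lid",rect(big((V>130)&(H<25)&(S>60)&roi(285,335,220,265))[0],.153))
cv2.imwrite("pics/crop.png",cv2.resize(im[165:290,80:345],None,fx=3,fy=3,interpolation=cv2.INTER_CUBIC))
E
```

```text
[[-0.001  0.364  0.931]
 [-0.002  0.931 -0.364]
 [-1.    -0.002 -0.   ]]
rack [ 14 173  68]
lid [ 18 116 147]
cork [ 17 136 114]
canface [ 0  0 58]
mill [ 11 173  50]
board [ 11 185  62]
tray [132  12 109]
rim [ 60   7 117]
counter [ 30  16 142]
board (array([520.6, 352.9]), array([104. , 105.4]))
tray (array([ 498., -339.]), array([308. , 162.7]), 0.01)
rack (array([588.5,  38.3]), array([172.1, 302.9]), 8.48)
lid (array([557.6, -58.2]), array([47.5, 45.8]), 5.56)
```

View pics/crop.png

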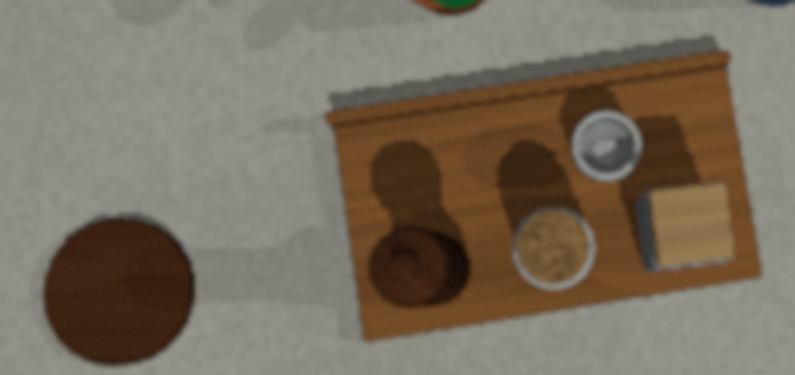

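Crop: mill knob near (404,262), jar rim centred at (554,249), egg cup rim at (607,146), lid centre at (685,226). The rack is turned about +8.5°, and the sizes agree with those given.

```bash
python3 - <<'E'
from h import *
s=robot.snapshot("top");im=s["image"]
g=cv2.cvtColor(im,cv2.COLOR_RGB2HSV);f=lambda u,v:(u/3+80-1/3,v/3+165-1/3)
c,a=np.array([.5885,.0383]),np.radians(8.48);Rk=np.array([[np.cos(a),-np.sin(a)],[np.sin(a),np.cos(a)]])
P=dict(jar=on(s,f(554,249),.128),egg=on(s,f(607,146),.083),knob=on(s,f(404,262),.193),head=on(s,f(408,267),.17),can=np.array([.5576,-.0582]))
for k,p in P.items(): print(k,p.round(4),"rack frame",(Rk.T@(p-c)*1000).round(1))
delta([.54,.02,.36],98.5)
E
```

```text
jar [0.5442 0.0308] rack frame [-44.9  -0.9]
egg [ 0.6164 -0.006 ] rack frame [ 21.1 -47.9]
knob [0.5359 0.1198] rack frame [-40.   88.3]
head [0.5332 0.1204] rack frame [-42.6  89.3]
can [ 0.5576 -0.0582] rack frame [-44.8 -90.9]
t 0.2 tcp [0.2002 0.5119 0.2048] w 0.0942 F [-0.4  0.6 -0.1]
 shift cm [-15.49 -33.46  49.56]
 jaw ang 68.64 turn -29.86
```

Request:
carry_out(
  targets=[
    [0, -4, 0, 0, 0],
    [0, -4, 0, 0, 0],
    [0, -4, -2, 3, 0],
    [0, -3.5, -2, 3, 0],
    [0, 0, -2.5, 3.6, 0],
    [0, 0, -2.5, 3.6, 0],
    [0, 0, -2.5, 3.6, 0],
    [0, 0, -2.5, 3.6, 0],
    [0, 0, -2.5, 3.6, 0],
    [0, 0, -2.5, 3.6, 0],
    [0, 0, -2.5, 3.6, 0],
    [0, 0, -2.5, 3.6, 0],
    [0, 0, -2.5, 3.6, 0],
    [0, 0, -2.5, 3.7, 0],
    [0, 0, -2.5, 3.7, 0],
    [0, 0, -2, 3.7, 0],
    [0, 0, 0, 0, -7.5],
    [0, 0, 0, 0, -7.5],
    [0, 0, 0, 0, -7.5],
    [0, 0, 0, 0, -7.4],
  ],
)

```text
time: 2.2
tool_pos: [0.5378, 0.0219, 0.357]
ee_rot: [2.798, 1.57, 2.952]
wrist_force: [0.8, -0.7, 0.4]
width: 0.094
```

```bash
python3 - <<'E'
from h import *
delta([.535,.120,.26],98.5)
s=robot.snapshot("wrist");cv2.imwrite("pics/w1.png",s["image"][:,:,::-1]);print(s["camera_matrix"],s["pose"].round(3))
for n,p in dict(jar=(.5442,.0308,.148),mill=(.535,.12,.193),can=(.5576,-.0582,.153),egg=(.6164,-.006,.083)).items(): print(n,proj(s,p,True).round(1))
E
```

```text
t 2.2 tcp [0.5378 0.0219 0.357 ] w 0.0940 F [ 0.8 -0.7  0.4]
 shift cm [9.7  9.73 1.23]
 jaw ang 98.82 turn 0.32
[[325.1922621    0.         277.52783354]
 [  0.         325.1922621  211.00782595]
 [  0.           0.           1.        ]] [[-0.151 -0.962 -0.228  0.472]
 [ 0.988 -0.147 -0.036  0.01 ]
 [ 0.001 -0.231  0.973  0.537]
 [ 0.     0.     0.     1.   ]]
jar [284.7 196.9]
mill [365.9 208.8]
can [210.9 197.7]
egg [251.1 232.8]
```

View pics/w1.png

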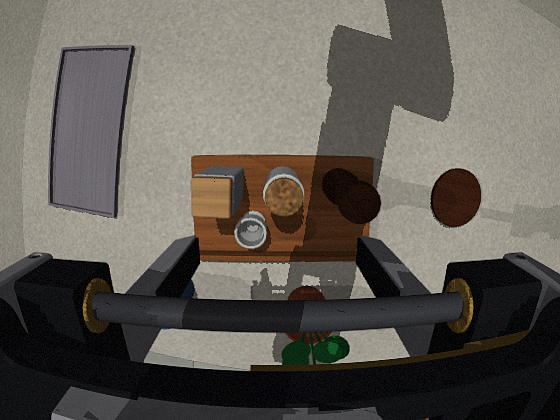

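Wrist view: jar, canister and egg cup lie within about 2 px of my predictions, at (284,196), (211,197) and (251,232). Only the mill, near (359,202), needs a closer look before I grasp it.

```bash
python3 - <<'E'
from h import *
w=robot.snapshot("wrist");s=robot.snapshot("side")
L=lambda a:np.clip(a.astype(float)*2.8,0,255).astype(np.uint8)[:,:,::-1]
A=cv2.resize(L(w["image"][155:235,310:390]),None,fx=5,fy=5,interpolation=cv2.INTER_CUBIC)
B=cv2.resize(L(s["image"][110:210,230:310]),None,fx=4,fy=4,interpolation=cv2.INTER_CUBIC)
B=cv2.copyMakeBorder(B,0,0,0,0,0)
A=cv2.resize(A,(400,400));print(B.shape)
cv2.imwrite("pics/m.png",np.hstack([A,B]))
E
```

```text
(400, 320, 3)
```

View pics/m.png

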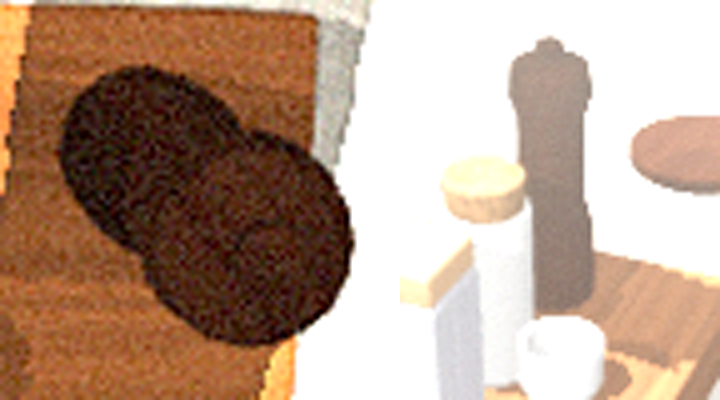

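```bash
python3 - <<'E'
from h import *
w=robot.snapshot("wrist");s=robot.snapshot("side")
o1,d1=ray(w,(359.2,202.6),True);o2,d2=ray(s,(267.4,131))
t=np.linalg.lstsq(np.c_[d1,-d2],o2-o1,rcond=None)[0];print(o1+t[0]*d1,o2+t[1]*d2)
for z in(.155,.163,.17): print(z,on(w,(359.2,202.6),z,True),on(s,(267.4,131),z))
for p in[(.5333,.1205,.163)]: print(proj(w,p,True),proj(s,p))
E
```

```text
[0.53519173 0.12010026 0.16238434] [0.53451051 0.11950792 0.16209643]
0.155 [0.53644489 0.12224827] [0.52677298 0.13185578]
0.163 [0.53508725 0.11992117] [0.5354957  0.11793571]
0.17 [0.53389931 0.11788496] [0.54312809 0.10575565]
[359.9358719 201.2291563] [267.17907738 130.37247595]
```

Request:
carry_out(
  targets=[
    [0.2, 0, 3, 0.4, 0.3],
    [0.2, 0, 3.7, 0.4, 0],
    [0.2, 1, 3, 0.4, 0],
    [0.2, 4, 0, 0, 0],
    [0.2, 4, 0, 0, 0],
    [0.2, 4, 0, 0, 0],
    [0.2, 1.5, 0, 0, 0],
    [0.2, 0, 0, 0, 0],
    [0.2, 0, 0, 0, 0],
  ],
)

```text
time: 3.35
tool_pos: [0.5364, 0.12, 0.2143]
ee_rot: [0.0, 1.568, 0.143]
wrist_force: [0.2, 0.1, 1.5]
width: 0.0754
```

```bash
python3 - <<'E'
from h import *
delta([.535,.120,.1],98.5)
s=robot.snapshot("wrist");cv2.imwrite("pics/w2.png",np.clip(s["image"][:,:,::-1].astype(float)*1.8,0,255));
E
```

```text
t 3.4 tcp [0.5364 0.12   0.2143] w 0.0754 F [0.2 0.1 1.5]
 shift cm [11.43  0.02 -0.17]
 jaw ang 98.2 turn -0.3[ WARN:0@1.676] global loadsave.cpp:1063 imwrite_ Unsupported depth image for selected encoder is fallbacked to CV_8U.
```

View pics/w2.png

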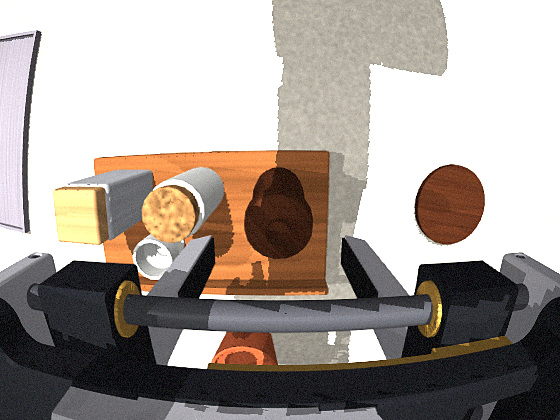

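Wrist view: the mill head at about (279,222) is centred between the fingertips, whose midpoint is about 278. I'll descend, grip and lift.

Request:
carry_out(
  targets=[
    [0.2, 3, 0, -0.1, 0],
    [0.2, 3, 0, -0.1, 0],
    [0.2, 3, 0, 0, 0],
    [0.2, 2.4, 0, 0, 0],
    [0.2, 0, 0, 0, 0],
    [0.2, 0, 0, 0, 0],
    [1, 0, 0, 0, 0],
    [1, 0, 0, 0, 0],
    [1, 0, 0, 0, 0],
    [1, 0, 0, 0, 0],
    [1, 0, 0, 0, 0],
    [1, 0, 0, 0, 0],
    [1, 0, 0, 0, 0],
    [1, 0, 0, 0, 0],
  ],
)

```text
time: 4.8
tool_pos: [0.5344, 0.1199, 0.0998]
ee_rot: [0.086, 1.568, 0.23]
wrist_force: [0.0, 0.8, 5.2]
width: 0.05
```

```bash
python3 - <<'E'
from h import *
delta([.498,-.339,.27],90)
E
```

```text
t 4.8 tcp [0.5344 0.1199 0.0998] w 0.0500 F [0.  0.8 5.2]
 shift cm [-17.06 -44.89 -10.14]
 jaw ang 98.24 turn 8.24
```

Request:
carry_out(
  targets=[
    [1, 0, 0, 0, 0],
    [1, 0, 0, 0, 0],
    [1, 0, 0, 0, 0],
    [1, 0, 0, 0, 0],
    [1, 0, 0, 0, 0],
  ],
)

```text
time: 5.3
tool_pos: [0.5344, 0.1199, 0.0998]
ee_rot: [0.081, 1.568, 0.225]
wrist_force: [0.4, 1.1, 6.1]
width: 0.0506
```

The fingers stopped at 50 mm, not the expected 42 mm, so I'll look from the side.

```bash
python3 - <<'E'
from h import *
s=robot.snapshot("side")
a=np.clip(s["image"].astype(float)*1.8,0,255).astype(np.uint8)[50:220,190:360,::-1]
cv2.imwrite("pics/s2.png",cv2.resize(a,(600,600),interpolation=cv2.INTER_CUBIC))
E
```

```text
(no output)
```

View pics/s2.png

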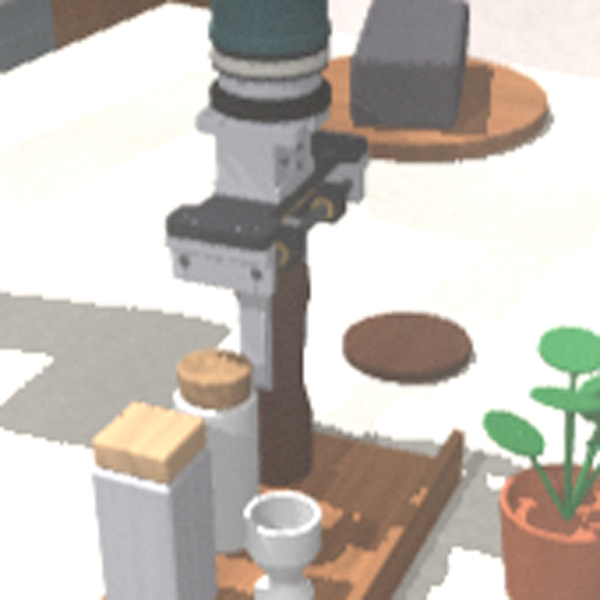

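The side view shows the straight fingers bearing on the 52 mm head above their pads. That fits the 50 mm reading, so a grasp from above has to hold the head itself. I'll open, raise 40 mm and regrip with the pads on the head.

Request:
carry_out(
  targets=[
    [0.3, 0, 0, 0, 0],
    [0.3, 0, 0, 0, 0],
    [0.3, 0, 0, 0, 0],
    [0.3, 0, 0, 0, 0],
    [0.3, -2, 0, 0, 0],
    [0.3, -2, 0, 0, 0],
    [0.3, 0, 0, 0, 0],
    [1, 0, 0, 0, 0],
    [1, 0, 0, 0, 0],
    [1, 0, 0, 0, 0],
    [1, 0, 0, 0, 0],
    [1, 0, 0, 0, 0],
    [1, 0, 0, 0, 0],
    [1, 0, 0, 0, 0],
    [1, 0, 0, 0, 0],
  ],
)

```text
time: 6.85
tool_pos: [0.5335, 0.1196, 0.1382]
ee_rot: [2.911, 1.57, 3.055]
wrist_force: [0.7, -0.0, -2.5]
width: 0.0499
```

```bash
python3 - <<'E'
from h import *
delta([.498,-.339,.31],90)
s=robot.snapshot("side")
a=np.clip(s["image"].astype(float)*1.8,0,255).astype(np.uint8)[50:220,190:360,::-1]
cv2.imwrite("pics/s3.png",cv2.resize(a,(600,600),interpolation=cv2.INTER_CUBIC))
E
```

```text
t 6.8 tcp [0.5335 0.1196 0.1382] w 0.0499 F [ 0.7 -0.  -2.5]
 shift cm [-17.18 -44.88 -10.09]
 jaw ang 98.24 turn 8.24
```

View pics/s3.png

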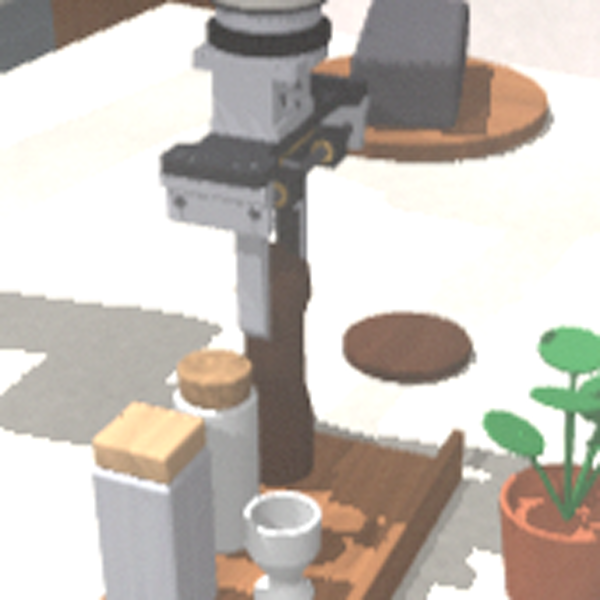

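Request:
carry_out(
  targets=[
    [1, -1, 0, 0, 0],
    [1, -2, 0, 0, 0],
    [1, -3, 0, 0, 0],
    [1, -3, 0, 0, 0],
    [1, -3, 0, 0, 0],
    [1, -3, 0, 0, 0],
    [1, -1.2, 0, 0, 0],
    [1, 0, 0, 0, 4.1],
    [1, 0, 0, 0, 4.1],
    [1, 0, -1, 0, 0],
    [1, 0, -2.4, 0.2, 0],
    [1, 0, -3.5, 0.4, 0],
    [1, 0, -4, 0.6, 0],
    [1, 0, -4, 0.6, 0],
    [1, 0, -4, 0.6, 0],
    [1, 0, -4, 0.6, 0],
    [1, 0, -4, 0.6, 0],
    [1, 0, -4, 0.6, 0],
    [1, 0, -4, 0.6, 0],
  ],
)

```text
time: 8.8
tool_pos: [0.5812, -0.2316, 0.2998]
ee_rot: [2.82, 1.57, 2.821]
wrist_force: [0.3, 0.2, -1.7]
width: 0.0503
```

Request:
carry_out(
  targets=[
    [1, 0, -4, 0.6, 0],
    [1, 0, -3.5, 0, 0],
    [1, 0, -2, 0, 0],
    [1, 0, -1, 0, 0],
    [1, 0, 0, 0, 0],
    [1, 0, 0, 0, 0],
    [1, 0, 0, 0, 0],
  ],
)

```text
time: 9.5
tool_pos: [0.5881, -0.3329, 0.3009]
ee_rot: [0.435, 1.57, 0.438]
wrist_force: [-0.7, 0.9, -2.0]
width: 0.0508
```

```bash
python3 - <<'E'
from h import *
delta([.588,-.339,.1257],90)
E
```

```text
t 9.5 tcp [ 0.5881 -0.3329  0.3009] w 0.0508 F [-0.7  0.9 -2. ]
 shift cm [17.52 -0.61 -0.02]
 jaw ang 90.16 turn 0.16
```

Request:
carry_out(
  targets=[
    [1, 2, -0.3, 0, 0],
    [1, 3, -0.3, 0, 0],
    [1, 3, 0, 0, 0],
    [1, 3, 0, 0, 0],
    [1, 3, 0, 0, 0],
    [1, 2, 0, 0, 0],
    [1, 1, 0, 0, 0],
    [1, 0.2, 0, 0, 0],
    [1, 0.2, 0, 0, 0],
    [1, 0, 0, 0, 0],
    [1, 0, 0, 0, 0],
  ],
)

```text
time: 10.6
tool_pos: [0.5886, -0.3407, 0.1282]
ee_rot: [-0.58, 1.568, -0.58]
wrist_force: [-0.1, -0.1, -3.0]
width: 0.0504
```

Request:
carry_out(
  targets=[
    [1, 0.15, 0, 0, 0],
    [1, 0.15, 0, 0, 0],
    [1, 0, 0, 0, 0],
  ],
)

```text
time: 10.9
tool_pos: [0.5882, -0.3405, 0.124]
ee_rot: [-0.473, 1.57, -0.472]
wrist_force: [1.3, -0.2, -0.8]
width: 0.0506
```

Request:
carry_out(
  targets=[
    [0.2, 0, 0, 0, 0],
    [0.2, 0, 0, 0, 0],
    [0.2, 0, 0, 0, 0],
    [0.2, 0, 0, 0, 0],
    [0.2, -2, 0, 0, 0],
    [0.2, -4, 0, 0, 0],
    [0.2, -4, 0, 0, 0],
    [0.2, -4, 0, 0, 0],
    [0.2, -3.5, 2, 0, 0],
    [0.2, 0, 4, -0.5, 0],
    [0.2, 0, 4, -0.5, 0],
    [0.2, 0, 4, -0.5, 0],
    [0.2, 0, 4, -0.5, 0],
    [0.2, 0, 4, -0.5, 0],
    [0.2, 0, 4, -0.5, 0],
    [0.2, 0, 4, -0.5, 0],
    [0.2, 0, 4, -0.5, 0],
    [0.2, 0, 3, -0.4, -4],
    [0.2, 0, 0, 0, -4.3],
    [0.2, 0, 0, 0, 0],
  ],
)

```text
time: 12.9
tool_pos: [0.5435, 0.0307, 0.2988]
ee_rot: [-0.255, 1.57, -0.107]
wrist_force: [0.2, 0.3, -0.5]
width: 0.0755
```

```bash
python3 - <<'E'
from h import *
delta([.5442,.0308,.08],98.5)
s=robot.snapshot("wrist");hsv=cv2.cvtColor(s["image"],cv2.COLOR_RGB2HSV);H,S,V=[hsv[...,i].astype(int) for i in range(3)]
p=proj(s,(.5442,.0308,.148),True);q=proj(s,(.5576,-.0582,.153),True);print(p,q)
for n,c,z in(("jar",p,.148),("can",q,.153)):
    m=np.zeros(H.shape,np.uint8);u,v=c.astype(int);print(hsv[v,u]);w=((V>85)&(S>60)&(H<28)).astype(np.uint8)
    w=cv2.morphologyEx(w,cv2.MORPH_OPEN,np.ones((3,3)));cs,_=cv2.findContours(w,0,1)
    for k in cs:
        if cv2.pointPolygonTest(k,(float(u),float(v)),False)>=0:
            W=np.array([on(s,a,z,True) for a in k[:,0]+0.])*1000
            print(n,cv2.fitEllipse(W.astype(np.float32)) if n=="jar" else cv2.minAreaRect(W.astype(np.float32)))
t=robot.snapshot("top")["image"][:,:,::-1]
cv2.imwrite("pics/w4.png",np.vstack([s["image"][:,:,::-1][130:270],t[130:370]]))
E
```

```text
t 12.9 tcp [0.5435 0.0307 0.2988] w 0.0755 F [ 0.2  0.3 -0.5]
 shift cm [21.88  0.    0.06]
 jaw ang 98.45 turn -0.05
[278.60583681 200.74261882] [192.6238222  202.29040119]
[ 14 145 130]
jar ((545.9671020507812, 2.7769775390625), (114.4355239868164, 158.8168487548828), 0.745082676410675)
[ 15 129 166]
can ((570.37939453125, -58.13116455078125), (78.12993621826172, 48.496368408203125), 5.735859394073486)
```

View pics/w4.png

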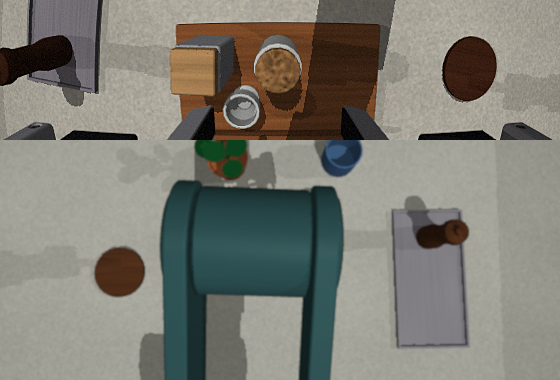

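The mill stands on the tray. In the wrist view the cork is at (278,199) and the lid at (193,201), both within 2 px of prediction. Both views put the canister's yaw at about 5.6°. Next I'll grip the jar.

Request:
carry_out(
  targets=[
    [0.2, 3, 0, 0.1, 0],
    [0.2, 4, 0, 0, 0],
    [0.2, 4, 0, 0, 0],
    [0.2, 4, 0, 0, 0],
    [0.2, 3.5, 0, 0, 0],
    [0.2, 2.2, 0, 0, 0],
    [0.2, 0.5, 0, 0, 0],
    [0.2, 0, 0, 0, 0],
    [1, 0, 0, 0, 0],
    [1, 0, 0, 0, 0],
    [1, 0, 0, 0, 0],
    [1, 0, 0, 0, 0],
    [1, 0, 0, 0, 0],
    [1, 0, 0, 0, 0],
    [1, 0, 0, 0, 0],
    [1, 0, 0, 0, 0],
  ],
)

```text
time: 14.6
tool_pos: [0.5457, 0.03, 0.0881]
ee_rot: [-0.1, 1.568, 0.046]
wrist_force: [-0.1, 0.1, 6.0]
width: 0.053
```

Request:
carry_out(
  targets=[
    [1, -1, 0, 0, 0],
    [1, -3, 0, 0, 0],
    [1, -4, 0, 0, 0],
    [1, -4, 0, 0, 0],
    [1, -4, 0, 0, 0],
    [1, -1.5, 0, 0, 4.2],
    [1, 0, -1, 0, 4.2],
    [1, 0, -2.4, -0.2, 0],
    [1, 0, -3.5, -0.4, 0],
    [1, 0, -4, -0.6, 0],
    [1, 0, -4, -0.6, 0],
    [1, 0, -4, -0.6, 0],
    [1, 0, -4, -0.6, 0],
    [1, 0, -4, -0.6, 0],
    [1, 0, -4, -0.6, 0],
    [1, 0, -3.5, -0.6, 0],
    [1, 0, -2, -0.5, 0],
    [1, 0, -0.5, 0, 0],
    [1, 0, 0, 0, 0],
    [1, 0, 0, 0, 0],
  ],
)

```text
time: 16.6
tool_pos: [0.4922, -0.3379, 0.2611]
ee_rot: [1.91, 1.569, 1.91]
wrist_force: [-0.8, 0.1, -3.1]
width: 0.0532
```

```bash
python3 - <<'E'
from h import *
delta([.498,-.339,.0755],90)
E
```

```text
t 16.6 tcp [ 0.4922 -0.3379  0.2611] w 0.0532 F [-0.8  0.1 -3.1]
 shift cm [18.56 -0.14  0.59]
 jaw ang 90.01 turn 0.01
```

Request:
carry_out(
  targets=[
    [1, 2, -0.1, 0.4, 0],
    [1, 4, 0, 0.2, 0],
    [1, 4, 0, 0, 0],
    [1, 4, 0, 0, 0],
    [1, 2.5, 0, 0, 0],
    [1, 1.2, 0, 0, 0],
    [1, 0.4, 0, 0, 0],
    [1, 0.2, 0, 0, 0],
    [1, 0, 0, 0, 0],
    [1, 0, 0, 0, 0],
  ],
)

```text
time: 17.6
tool_pos: [0.499, -0.3408, 0.0805]
ee_rot: [-0.661, 1.567, -0.662]
wrist_force: [0.5, 0.3, -2.6]
width: 0.053
```

Request:
carry_out(
  targets=[
    [1, 0.2, 0, 0, 0],
    [1, 0.2, 0, 0, 0],
    [1, 0.1, 0, 0, 0],
    [1, 0, 0, 0, 0],
    [1, 0, 0, 0, 0],
  ],
)

```text
time: 18.1
tool_pos: [0.4984, -0.3404, 0.075]
ee_rot: [-0.55, 1.569, -0.551]
wrist_force: [-2.0, 0.7, 6.3]
width: 0.0532
```

Request:
carry_out(
  targets=[
    [0.2, 0, 0, 0, 0],
    [0.2, 0, 0, 0, 0],
    [0.2, 0, 0, 0, 0],
    [0.2, 0, 0, 0, 0],
    [0.2, -2, 0, 0, 0],
    [0.2, -4, 0, 0, 0],
    [0.2, -4, 0, 0, 0],
    [0.2, -4, 0, 0, 0],
    [0.2, -4, 2, 0.5, 0],
    [0.2, 0, 4, 0.8, 0],
    [0.2, 0, 4, 0.8, 0],
    [0.2, 0, 4, 0.8, 0],
    [0.2, 0, 4, 0.8, 0],
    [0.2, 0, 4, 0.8, 0],
    [0.2, 0, 3.2, 0.8, 0],
    [0.2, 0, 2, 0.4, 0],
    [0.2, 0, 1, 0.4, -5.6],
    [0.2, 0, 0, 0, 0],
    [0.2, 0, 0, 0, 0],
  ],
)

```text
time: 20.0
tool_pos: [0.5592, -0.0584, 0.2532]
ee_rot: [-2.466, 1.57, -2.371]
wrist_force: [-0.3, -0.2, 0.1]
width: 0.0752
```

```bash
python3 - <<'E'
from h import *
delta([.5576,-.0582,.093],95.6)
s=robot.snapshot("wrist");print(proj(s,(.5576,-.0582,.153),True),proj(s,(.6164,-.006,.083),True))
cv2.imwrite("pics/w5.png",np.clip(1.4*s["image"][100:300,100:460,::-1].astype(float),0,255).astype(np.uint8).repeat(2,0).repeat(2,1))
E
```

```text
t 20.0 tcp [ 0.5592 -0.0584  0.2532] w 0.0752 F [-0.3 -0.2  0.1]
 shift cm [16.02  0.04 -0.15]
 jaw ang 95.45 turn -0.15
[279.24133857 209.75860603] [319.21122045 249.58758199]
```

View pics/w5.png

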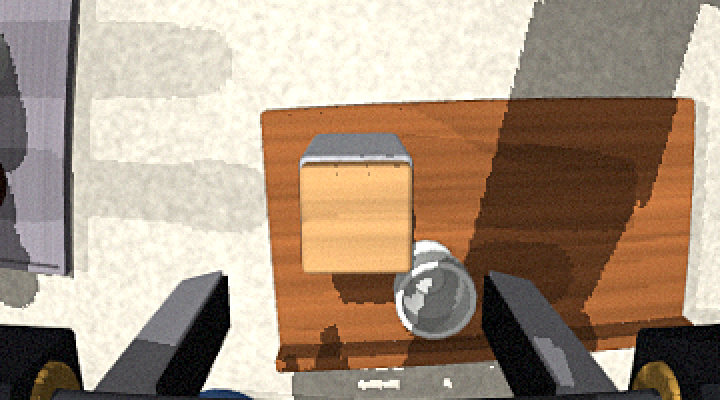

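Wrist view: the lid centre at about (278,209) is within about 1 px of prediction, square to the image and midway between the fingers. I'll descend and grip.

Request:
carry_out(
  targets=[
    [0.2, 3, 0, -0.1, 0],
    [0.2, 4, 0, 0, 0],
    [0.2, 4, 0, 0, 0],
    [0.2, 3, 0, 0, 0],
    [0.2, 1.5, 0, 0, 0],
    [0.2, 0.6, 0, 0, 0],
    [0.2, 0, 0, 0, 0],
    [1, 0, 0, 0, 0],
    [1, 0, 0, 0, 0],
    [1, 0, 0, 0, 0],
    [1, 0, 0, 0, 0],
    [1, 0, 0, 0, 0],
    [1, 0, 0, 0, 0],
    [1, 0, 0, 0, 0],
    [1, 0, 0, 0, 0],
  ],
)

```text
time: 21.55
tool_pos: [0.5592, -0.0584, 0.094]
ee_rot: [-0.261, 1.568, -0.164]
wrist_force: [-0.0, -0.3, 6.1]
width: 0.0538
```

```bash
python3 - <<'E'
from h import *
delta([.408,-.339,.26],90)
E
```

```text
t 21.6 tcp [ 0.5592 -0.0584  0.094 ] w 0.0538 F [-0.  -0.3  6.1]
 shift cm [-16.63 -26.48 -17.72]
 jaw ang 95.55 turn 5.55
```

Request:
carry_out(
  targets=[
    [1, -1, 0, 0, 0],
    [1, -3, 0, 0, 0],
    [1, -4, 0, 0, 0],
    [1, -4, 0, 0, 0],
    [1, -4, 0, 0, 0],
    [1, -1, 0, 0, 5.5],
    [1, 0, -1, -0.6, 0],
    [1, 0, -2.5, -1.4, 0],
    [1, 0, -3.6, -1.9, 0],
    [1, 0, -3.6, -1.9, 0],
    [1, 0, -3.6, -1.9, 0],
    [1, 0, -3.6, -1.9, 0],
    [1, 0, -3.6, -1.9, 0],
    [1, 0, -3.6, -1.9, 0],
    [1, 0, -2, -1.1, 0],
    [1, 0, -1, -0.6, 0],
    [1, 0, 0, 0, 0],
    [1, 0, 0, 0, 0],
  ],
)

```text
time: 23.35
tool_pos: [0.4074, -0.3385, 0.2614]
ee_rot: [1.966, 1.568, 1.967]
wrist_force: [0.4, -0.5, -2.4]
width: 0.0537
```

```bash
python3 - <<'E'
from h import *
delta([.408,-.339,.081],90)
E
```

```text
t 23.4 tcp [ 0.4074 -0.3385  0.2614] w 0.0537 F [ 0.4 -0.5 -2.4]
 shift cm [18.04 -0.09  0.08]
 jaw ang 90.1 turn 0.1
```

Request:
carry_out(
  targets=[
    [1, 2, 0, 0, 0],
    [1, 4, 0, 0, 0],
    [1, 4, 0, 0, 0],
    [1, 4, 0, 0, 0],
    [1, 2, 0, 0, 0],
    [1, 1, 0, 0, 0],
    [1, 0.4, 0, 0, 0],
    [1, 0.1, 0, 0, 0],
    [1, 0, 0, 0, 0],
    [1, 0, 0, 0, 0],
  ],
)

```text
time: 24.35
tool_pos: [0.4083, -0.3401, 0.0891]
ee_rot: [-0.778, 1.568, -0.777]
wrist_force: [-0.2, -0.3, -1.6]
width: 0.0542
```

Request:
carry_out(
  targets=[
    [1, 0.3, 0, 0, 0],
    [1, 0.2, 0, 0, 0],
    [1, 0.15, 0, 0, 0],
    [1, 0.1, 0, 0, 0],
    [1, 0, 0, 0, 0],
    [1, 0, 0, 0, 0],
  ],
)

```text
time: 24.95
tool_pos: [0.4075, -0.3394, 0.081]
ee_rot: [-0.708, 1.57, -0.707]
wrist_force: [-2.2, 2.8, 5.2]
width: 0.0535
```

Request:
carry_out(
  targets=[
    [0.2, 0, 0, 0, 0],
    [0.2, 0, 0, 0, 0],
    [0.2, 0, 0, 0, 0],
    [0.2, 0, 0, 0, 0],
    [0.2, -2, 0, 0, 0],
    [0.2, -4, 0, 0, 0],
    [0.2, -4, 0, 0, 0],
    [0.2, -4, 0, 0, 0],
    [0.2, -3, 2, 1.2, 0],
    [0.2, 0, 3.8, 2.4, 0],
    [0.2, 0, 3.8, 2.4, 0],
    [0.2, 0, 3.8, 2.4, 0],
    [0.2, 0, 3.8, 2.4, 0],
    [0.2, 0, 3.8, 2.4, 0],
    [0.2, 0, 3.8, 2.4, 0],
    [0.2, 0, 3.8, 2.4, 0],
    [0.2, 0, 3, 1.8, 0],
    [0.2, 0, 1.7, 1.1, -8.4],
    [0.2, 0, 0, 0, 0],
    [0.2, 0, 0, 0, 0],
  ],
)

```text
time: 26.95
tool_pos: [0.6161, -0.0064, 0.2495]
ee_rot: [-2.789, 1.57, -2.643]
wrist_force: [0.2, 0.0, 0.3]
width: 0.075
```

```bash
python3 - <<'E'
from h import *
delta([.6164,-.006,.05],98.5)
s=robot.snapshot("wrist");print(proj(s,(.6164,-.006,.083),True))
im=s["image"];cv2.imwrite("pics/w6.png",np.clip(1.4*im[100:300,100:460,::-1].astype(float),0,255).astype(np.uint8).repeat(2,0).repeat(2,1))
t=robot.snapshot("side");cv2.imwrite("pics/s6.png",t["image"][:,:,::-1])
E
```

```text
t 26.9 tcp [ 0.6161 -0.0064  0.2495] w 0.0750 F [0.2 0.  0.3]
 shift cm [19.95  0.04  0.06]
 jaw ang 98.33 turn -0.17
[278.90650205 197.73996386]
```

View pics/w6.png

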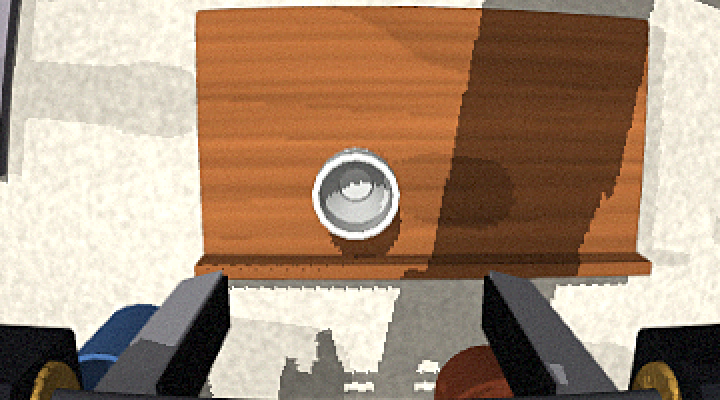

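View pics/s6.png

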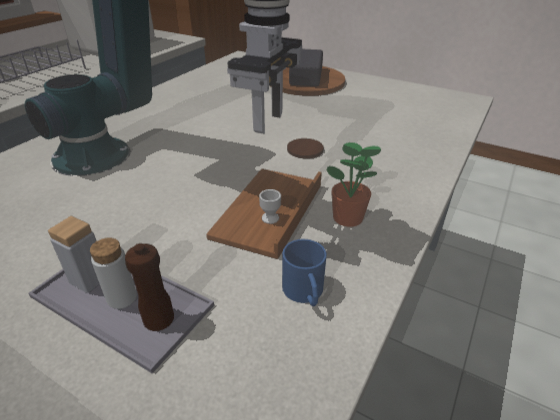

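Wrist view: the egg cup rim is centred at about (278,198), matching the prediction. The side view shows all three items upright on the tray. I'll descend to the egg cup.

Request:
carry_out(
  targets=[
    [0.2, 3, 0, 0.1, 0],
    [0.2, 4, 0, 0, 0],
    [0.2, 4, 0, 0, 0],
    [0.2, 4, 0, 0, 0],
    [0.2, 3, 0, 0, 0],
    [0.2, 1.4, 0, 0, 0],
    [0.2, 0.4, 0, 0, 0],
    [0.2, 0, 0, 0, 0],
    [1, 0, 0, 0, 0],
    [1, 0, 0, 0, 0],
    [1, 0, 0, 0, 0],
    [1, 0, 0, 0, 0],
    [1, 0, 0, 0, 0],
    [1, 0, 0, 0, 0],
    [1, 0, 0, 0, 0],
    [1, 0, 0, 0, 0],
    [1, 0, 0, 0, 0],
  ],
)

```text
time: 28.75
tool_pos: [0.6178, -0.0061, 0.0529]
ee_rot: [-0.22, 1.569, -0.072]
wrist_force: [-0.2, -0.2, 4.7]
width: 0.0458
```

```bash
python3 - <<'E'
from h import *
delta([.5206,.3529,.16],98.5)
s=robot.snapshot("top");hsv=cv2.cvtColor(s["image"],cv2.COLOR_RGB2HSV)
for lo in(90,70,50):
    m=(hsv[...,1]>lo).astype(np.uint8);m[:, :80]=0;m[:,165:]=0;m[:220]=0;m[300:]=0
    c=max(cv2.findContours(m,0,1)[0],key=cv2.contourArea);W=np.array([on(s,a,.012) for a in c[:,0]+0.])*1000
    print(lo,cv2.fitEllipse(W.astype(np.float32)),cv2.minEnclosingCircle(W.astype(np.float32)))
E
```

```text
t 28.8 tcp [ 0.6178 -0.0061  0.0529] w 0.0458 F [-0.2 -0.2  4.7]
 shift cm [-10.73  36.94  -4.33]
 jaw ang 98.44 turn -0.06
90 ((520.6463623046875, 352.7897644042969), (103.92127227783203, 105.12238311767578), 13.036797523498535) ((520.494384765625, 352.7816162109375), 53.51459503173828)
70 ((520.5635986328125, 353.03094482421875), (104.79105377197266, 105.89415740966797), 12.109435081481934) ((520.2471313476562, 353.0224304199219), 53.908119201660156)
50 ((520.36181640625, 352.90484619140625), (106.2554702758789, 107.12462615966797), 2.702080488204956) ((520.31982421875, 352.90240478515625), 54.574188232421875)
```

Request:
carry_out(
  targets=[
    [1, -1, 0, 0, 0],
    [1, -2.5, 0, 0, 0],
    [1, -3, 0, 0, 0],
    [1, -3, 0, 0, 0],
    [1, -2, 0.8, -0.1, 0],
    [1, 0, 2, -0.3, 0],
    [1, 0, 3, -0.4, 0],
    [1, 0, 3.5, -0.4, 0],
    [1, 0, 3.5, -0.4, 0],
    [1, 0, 3.5, -0.4, 0],
    [1, 0, 3.5, -0.4, 0],
    [1, 0, 3.5, -0.4, 0],
    [1, 0, 3.5, -0.4, 0],
    [1, 0, 3.5, -0.4, 0],
    [1, 0, 3, -0.4, 0],
    [1, 0, 2, -0.3, 0],
    [1, 0, 1, 0, 0],
    [1, 0, 0, 0, 0],
    [1, 0, 0, 0, 0],
  ],
)

```text
time: 30.7
tool_pos: [0.5216, 0.3459, 0.1666]
ee_rot: [-2.173, 1.57, -2.026]
wrist_force: [-0.6, -0.8, -0.6]
width: 0.0456
```

```bash
python3 - <<'E'
from h import *
delta([.5205,.353,.048],98.5)
s=robot.snapshot("wrist");print("board centre, TCP, eggrim predicted",proj(s,(.5205,.353,.012),True),proj(s,robot.get_obs()["tool_pos"],True))
im=s["image"];cv2.imwrite("pics/w7.png",np.clip(1.8*im[80:280,100:460,::-1].astype(float),0,255).astype(np.uint8).repeat(2,0).repeat(2,1))
E
```

```text
t 30.7 tcp [0.5216 0.3459 0.1666] w 0.0456 F [-0.6 -0.8 -0.6]
 shift cm [11.86  0.73  0.  ]
 jaw ang 98.41 turn -0.09
board centre, TCP, eggrim predicted [285.58394448 199.46251833] [279.07003614 251.42179374]
```

View pics/w7.png

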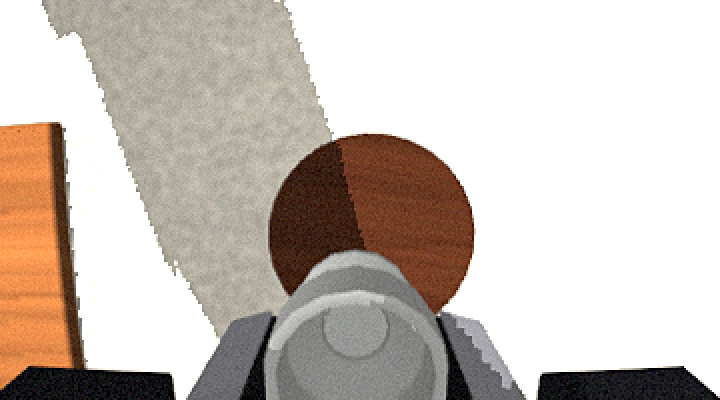

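Wrist view: the board is centred at about (286,198), as predicted, and the egg cup is upright in the jaws. I'll set it down.

Request:
carry_out(
  targets=[
    [1, 1, 0.4, 0, 0],
    [1, 3, 0.3, 0, 0],
    [1, 3, 0, 0, 0],
    [1, 2.5, 0, 0, 0],
    [1, 1, 0, 0, 0],
    [1, 0.5, 0, 0, 0],
    [1, 0.2, 0, 0, 0],
    [1, 0, 0, 0, 0],
    [1, 0, 0, 0, 0],
  ],
)

```text
time: 31.65
tool_pos: [0.5213, 0.3541, 0.0567]
ee_rot: [0.378, 1.568, 0.526]
wrist_force: [0.4, 0.0, -0.9]
width: 0.0461
```

Request:
carry_out(
  targets=[
    [1, 0.3, -0.1, 0, 0],
    [1, 0.3, 0, 0, 0],
    [1, 0.2, 0, 0, 0],
    [1, 0.1, 0, 0, 0],
    [1, 0, 0, 0, 0],
    [1, 0, 0, 0, 0],
  ],
)

```text
time: 32.25
tool_pos: [0.5208, 0.3527, 0.047]
ee_rot: [0.147, 1.57, 0.295]
wrist_force: [-1.1, -1.2, 5.4]
width: 0.0456
```

Request:
carry_out(
  targets=[
    [0.2, 0, 0, 0, 0],
    [0.2, 0, 0, 0, 0],
    [0.2, 0, 0, 0, 0],
    [0.2, 0, 0, 0, 0],
    [0.2, 0, 0, 0, 0],
    [0.2, -1, 0, 0, 0],
    [0.2, -4, 0, 0, 0],
    [0.2, -4, 0, 0, 0],
    [0.2, -4, 0, 0, 0],
    [0.2, -4, 0, 0, 0],
    [0.2, -4, 0, 0, 4.2],
    [0.2, 0, 0, 0, 4.2],
    [0.2, 0, -4, -0.6, 0],
    [0.2, 0, -4, -0.6, 0],
    [0.2, 0, -4, -0.6, 0],
    [0.2, 0, -4, -0.6, 0],
    [0.2, 0, -4, -0.6, 0],
    [0.2, 0, -4, -0.6, 0],
    [0.2, 0, -4, -0.6, 0],
    [0.2, 0, -4, -0.6, 0],
  ],
)

```text
time: 34.25
tool_pos: [0.4722, 0.0311, 0.2571]
ee_rot: [-0.027, 1.569, -0.026]
wrist_force: [0.9, -0.4, -0.1]
width: 0.0753
```

Request:
carry_out(
  targets=[
    [0.2, 0, -4, -0.6, 0],
    [0.2, 0, -4, -0.6, 0],
    [0.2, 0, -4, -0.6, 0],
    [0.2, 0, -4, -0.6, 0],
    [0.2, 0, -4, -0.7, 0],
    [0.2, 0, -4, -0.7, 0],
    [0.2, 0, -4, -0.7, 0],
    [0.2, 0, -4, -0.7, 0],
    [0.2, 0, -3, -0.7, 0],
    [0.2, 0, -1.5, -0.7, 0],
    [0.2, 0, -0.5, 0, 0],
    [0.2, 0, 0, 0, 0],
    [0.2, 0, 0, 0, 0],
  ],
)

```text
time: 35.55
tool_pos: [0.4075, -0.3363, 0.2563]
ee_rot: [0.359, 1.57, 0.362]
wrist_force: [0.6, 0.0, 1.4]
width: 0.0753
```

```bash
python3 - <<'E'
from h import *
delta([.4075,-.3394,.081],90.1)
s=robot.snapshot("top");im=s["image"];g=cv2.cvtColor(im,cv2.COLOR_RGB2HSV)
e=proj(s,(.5205,.353,.077));print("egg rim expected",e)
m=((g[...,1]<60)&(g[...,2]>60)).astype(np.uint8);mm=np.zeros_like(m);cv2.circle(mm,tuple(int(round(x)) for x in e),17,1,-1)
c=max(cv2.findContours(m*mm,0,1)[0],key=cv2.contourArea);print(cv2.minEnclosingCircle(c),on(s,cv2.minEnclosingCircle(c)[0],.077))
cv2.imwrite("pics/t8.png",im[200:320,60:200,::-1].repeat(4,0).repeat(4,1))
E
```

```text
t 35.5 tcp [ 0.4075 -0.3363  0.2563] w 0.0753 F [0.6 0.  1.4]
 shift cm [17.53 -0.31 -0.02]
 jaw ang 90.12 turn 0.02
egg rim expected [107.72169251 261.83898595]
((110.5, 262.0), 14.840922355651855) [0.5200944  0.34735695]
```

View pics/t8.png

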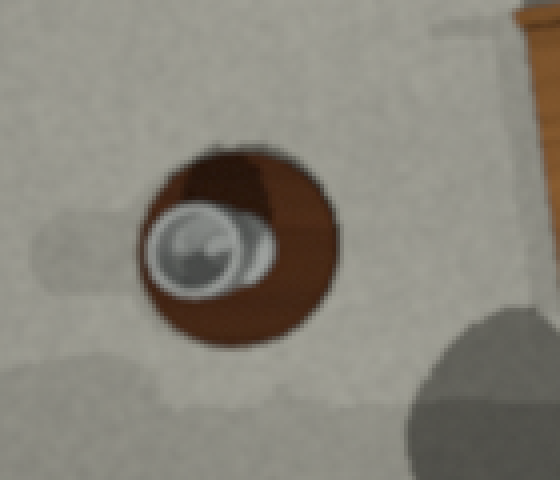

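The egg cup stands upright on the board. Its rim is at (108.1,262.1) against an expected (107.7,261.8), so it is within about 1 mm of the centre. The contour value included the visible stem, so I ignored it. Now I'll put the canister back.

Request:
carry_out(
  targets=[
    [0.2, 3, -0.3, 0, 0],
    [0.2, 4, 0, 0, 0],
    [0.2, 4, 0, 0, 0],
    [0.2, 3.5, 0, 0, 0],
    [0.2, 2, 0, 0, 0],
    [0.2, 0.9, 0, 0, 0],
    [0.2, 0, 0, 0, 0],
    [1, 0, 0, 0, 0],
    [1, 0, 0, 0, 0],
    [1, 0, 0, 0, 0],
    [1, 0, 0, 0, 0],
    [1, 0, 0, 0, 0],
    [1, 0, 0, 0, 0],
    [1, 0, 0, 0, 0],
    [1, 0, 0, 0, 0],
  ],
)

```text
time: 37.1
tool_pos: [0.4078, -0.3409, 0.0835]
ee_rot: [-0.527, 1.568, -0.526]
wrist_force: [-0.2, 2.2, 5.6]
width: 0.0539
```

Request:
carry_out(
  targets=[
    [1, -1, 0, 0, 0],
    [1, -3, 0, 0, 0],
    [1, -4, 0, 0, 0],
    [1, -4, 0, 0, 0],
    [1, -4, 0, 0, 0],
    [1, -1.5, 0, 0, 0],
    [1, 0, 1, 0.6, 0],
    [1, 0, 2.5, 1.4, 0],
    [1, 0, 3.6, 1.9, 0],
    [1, 0, 3.6, 1.9, 0],
    [1, 0, 3.6, 1.9, 0],
    [1, 0, 3.6, 1.9, 0],
    [1, 0, 3.6, 1.9, 0],
    [1, 0, 3.6, 1.9, 0],
    [1, 0, 2, 1.1, 0],
    [1, 0, 1, 0.6, 0],
    [1, 0, 0, 0, -5.5],
    [1, 0, 0, 0, 0],
    [1, 0, 0, 0, 0],
    [1, 0, 0, 0, 0],
  ],
)

```text
time: 39.1
tool_pos: [0.5574, -0.0599, 0.2562]
ee_rot: [2.859, 1.57, 2.953]
wrist_force: [0.7, 0.3, -2.1]
width: 0.0541
```

```bash
python3 - <<'E'
from h import *
delta([.5595,-.0584,.0965],95.55)
E
```

```text
t 39.1 tcp [ 0.5574 -0.0599  0.2562] w 0.0541 F [ 0.7  0.3 -2.1]
 shift cm [15.97  0.13  0.25]
 jaw ang 95.4 turn -0.15
```

Request:
carry_out(
  targets=[
    [1, 2, 0.1, 0.2, -0.1],
    [1, 4, 0, 0, 0],
    [1, 4, 0, 0, 0],
    [1, 2.5, 0, 0, 0],
    [1, 1.5, 0, 0, 0],
    [1, 0.8, 0, 0, 0],
    [1, 0.3, 0, 0, 0],
    [1, 0, 0, 0, 0],
    [1, 0, 0, 0, 0],
    [1, 0, 0, 0, 0],
  ],
)

```text
time: 40.1
tool_pos: [0.5606, -0.0584, 0.1075]
ee_rot: [-0.275, 1.568, -0.177]
wrist_force: [-0.5, 0.4, -2.7]
width: 0.0538
```

```bash
python3 - <<'E'
from h import *
delta([.5595,-.0584,.0965],95.55)
E
```

```text
t 40.1 tcp [ 0.5606 -0.0584  0.1075] w 0.0538 F [-0.5  0.4 -2.7]
 shift cm [ 1.1   0.01 -0.12]
 jaw ang 95.64 turn 0.09
```

Request:
carry_out(
  targets=[
    [1, 0.3, 0, -0.1, 0],
    [1, 0.3, 0, 0, 0],
    [1, 0.2, 0, 0, 0],
    [1, 0, 0, 0, 0],
    [1, 0, 0, 0, 0],
  ],
)

```text
time: 40.6
tool_pos: [0.5586, -0.0582, 0.0977]
ee_rot: [2.543, 1.57, 2.641]
wrist_force: [0.6, 0.0, -2.0]
width: 0.0543
```

Request:
carry_out(
  targets=[
    [1, 0.05, 0, 0.1, 0],
    [1, 0.1, 0, 0, 0],
    [1, 0, 0, 0, 0],
    [1, 0, 0, 0, 0],
  ],
)

```text
time: 41.0
tool_pos: [0.5599, -0.0582, 0.0966]
ee_rot: [-0.155, 1.57, -0.056]
wrist_force: [-0.2, 0.2, -1.2]
width: 0.0541
```

Request:
carry_out(
  targets=[
    [1, 0.1, 0, 0, 0],
    [1, 0, 0, 0, 0],
    [1, 0, 0, 0, 0],
  ],
)

```text
time: 41.3
tool_pos: [0.5601, -0.0582, 0.0966]
ee_rot: [-0.171, 1.569, -0.073]
wrist_force: [-1.4, 1.7, 4.9]
width: 0.0538
```

Request:
carry_out(
  targets=[
    [0.2, 0, 0, 0, 0],
    [0.2, 0, 0, 0, 0],
    [0.2, 0, 0, 0, 0],
    [0.2, 0, 0, 0, 0],
    [0.2, 0, 0, 0, 0],
    [0.2, -2, 0, 0, 0],
    [0.2, -4, 0, 0, 0],
    [0.2, -4, 0, 0, 0],
    [0.2, -4, 0, 0, 0],
    [0.2, -2, 0, 0, 5.5],
    [0.2, 0, -4, -0.8, 0],
    [0.2, 0, -4, -0.9, 0],
    [0.2, 0, -4, -0.9, 0],
    [0.2, 0, -4, -0.9, 0],
    [0.2, 0, -4, -0.9, 0],
    [0.2, 0, -4, -0.9, 0],
    [0.2, 0, -3, -0.9, 0],
    [0.2, 0, -1.2, 0, 0],
    [0.2, 0, 0, 0, 0],
    [0.2, 0, 0, 0, 0],
  ],
)

```text
time: 43.3
tool_pos: [0.4989, -0.3393, 0.2553]
ee_rot: [1.384, 1.57, 1.387]
wrist_force: [-0.1, 0.7, 0.2]
width: 0.0752
```

```bash
python3 - <<'E'
from h import *
delta([.4984,-.3404,.076],90)
E
```

```text
t 43.3 tcp [ 0.4989 -0.3393  0.2553] w 0.0752 F [-0.1  0.7  0.2]
 shift cm [17.93 -0.13 -0.05]
 jaw ang 90.19 turn 0.19
```

Request:
carry_out(
  targets=[
    [0.2, 3, 0, 0, 0],
    [0.2, 4, 0, 0, 0],
    [0.2, 4, 0, 0, 0],
    [0.2, 3.5, 0, 0, 0],
    [0.2, 2, 0, 0, 0],
    [0.2, 1.2, 0, 0, 0],
    [0.2, 0, 0, 0, 0],
    [1, 0, 0, 0, 0],
    [1, 0, 0, 0, 0],
    [1, 0, 0, 0, 0],
    [1, 0, 0, 0, 0],
    [1, 0, 0, 0, 0],
    [1, 0, 0, 0, 0],
    [1, 0, 0, 0, 0],
    [1, 0, 0, 0, 0],
  ],
)

```text
time: 44.8
tool_pos: [0.4993, -0.3408, 0.0802]
ee_rot: [-0.476, 1.568, -0.473]
wrist_force: [1.2, 1.7, 5.8]
width: 0.053
```

Request:
carry_out(
  targets=[
    [1, -1, 0, 0, 0],
    [1, -3, 0, 0, 0],
    [1, -4, 0, 0, 0],
    [1, -4, 0, 0, 0],
    [1, -4, 0, 0, 0],
    [1, -2, 0, 0, 0],
    [1, 0, 1, 0.1, 0],
    [1, 0, 2.5, 0.3, 0],
    [1, 0, 3.8, 0.5, 0],
    [1, 0, 4, 0.5, 0],
    [1, 0, 4, 0.5, 0],
    [1, 0, 4, 0.5, 0],
    [1, 0, 4, 0.5, 0],
    [1, 0, 4, 0.5, 0],
    [1, 0, 4, 0.5, 0],
    [1, 0, 3, 0.5, 0],
    [1, 0, 2, 0.3, -4.2],
    [1, 0, 0.8, 0.1, -4.2],
    [1, 0, 0, 0, 0],
    [1, 0, 0, 0, 0],
  ],
)

```text
time: 46.8
tool_pos: [0.5439, 0.031, 0.2563]
ee_rot: [3.035, 1.567, -3.1]
wrist_force: [-0.5, 0.3, -2.5]
width: 0.0533
```

```bash
python3 - <<'E'
from h import *
delta([.5466,.030,.0933],98.4)
E
```

```text
t 46.8 tcp [0.5439 0.031  0.2563] w 0.0533 F [-0.5  0.3 -2.5]
 shift cm [16.3  -0.14  0.31]
 jaw ang 98.48 turn 0.08
```

Request:
carry_out(
  targets=[
    [1, 2, -0.1, 0.2, 0],
    [1, 4, 0, 0, 0],
    [1, 4, 0, 0, 0],
    [1, 2.5, 0, 0, 0],
    [1, 1.5, 0, 0, 0],
    [1, 1, 0, 0, 0],
    [1, 0.5, 0, 0, 0],
    [1, 0, 0, 0, 0],
    [1, 0, 0, 0, 0],
    [1, 0, 0, 0, 0],
  ],
)

```text
time: 47.8
tool_pos: [0.548, 0.0301, 0.105]
ee_rot: [-0.166, 1.568, -0.017]
wrist_force: [0.5, -0.5, -2.1]
width: 0.0531
```

```bash
python3 - <<'E'
from h import *
delta([.5466,.030,.0933],98.4)
E
```

```text
t 47.8 tcp [0.548  0.0301 0.105 ] w 0.0531 F [ 0.5 -0.5 -2.1]
 shift cm [ 1.17  0.01 -0.14]
 jaw ang 98.54 turn 0.14
```

Request:
carry_out(
  targets=[
    [1, 0.3, 0, 0, 0],
    [1, 0.3, 0, 0, 0],
    [1, 0.3, 0, 0, 0],
    [1, 0.1, 0, 0, 0],
    [1, 0, 0, 0, 0],
    [1, 0, 0, 0, 0],
  ],
)

```text
time: 48.4
tool_pos: [0.547, 0.0302, 0.0934]
ee_rot: [2.087, 1.571, 2.236]
wrist_force: [-0.5, 0.1, -3.3]
width: 0.053
```

Position is on target, so I'll go down to contact and release.

Request:
carry_out(
  targets=[
    [1, 0.1, 0, 0, 0],
    [1, 0, 0, 0, 0],
    [1, 0, 0, 0, 0],
  ],
)

```text
time: 48.7
tool_pos: [0.5472, 0.0302, 0.0932]
ee_rot: [0.098, 1.57, 0.247]
wrist_force: [-1.8, 0.7, 4.1]
width: 0.0533
```

Request:
carry_out(
  targets=[
    [0.2, 0, 0, 0, 0],
    [0.2, 0, 0, 0, 0],
    [0.2, 0, 0, 0, 0],
    [0.2, 0, 0, 0, 0],
    [0.2, 0, 0, 0, 0],
    [0.2, -2, 0, 0, 0],
    [0.2, -4, 0, 0, 0],
    [0.2, -4, 0, 0, 0],
    [0.2, -4, 0, 0, 0],
    [0.2, -4, 0, 0, 4.2],
    [0.2, -1, -1, 0, 4.2],
    [0.2, 0, -4, 0.5, 0],
    [0.2, 0, -4, 0.5, 0],
    [0.2, 0, -4, 0.5, 0],
    [0.2, 0, -4, 0.5, 0],
    [0.2, 0, -4, 0.5, 0],
    [0.2, 0, -4, 0.5, 0],
    [0.2, 0, -4, 0.5, 0],
    [0.2, 0, -4, 0.5, 0],
    [0.2, 0, -3, 0.1, 0],
  ],
)

```text
time: 50.7
tool_pos: [0.5896, -0.3323, 0.2814]
ee_rot: [2.86, 1.57, 2.861]
wrist_force: [-0.4, 0.4, 0.6]
width: 0.075
```

Request:
carry_out(
  targets=[
    [0.2, 0, -1, 0, 0],
    [0.2, 0, 0, 0, 0],
    [0.2, 0, 0, 0, 0],
  ],
)

```text
time: 51.0
tool_pos: [0.5899, -0.3385, 0.2826]
ee_rot: [1.255, 1.57, 1.259]
wrist_force: [-0.0, 0.4, 0.5]
width: 0.0752
```

```bash
python3 - <<'E'
from h import *
delta([.5882,-.3405,.124],90)
E
```

```text
t 51.0 tcp [ 0.5899 -0.3385  0.2826] w 0.0752 F [-0.   0.4  0.5]
 shift cm [15.86 -0.21 -0.17]
 jaw ang 90.2 turn 0.2
```

Request:
carry_out(
  targets=[
    [0.2, 3, -0.1, -0.1, 0],
    [0.2, 4, 0, -0.1, 0],
    [0.2, 4, 0, 0, 0],
    [0.2, 3, 0, 0, 0],
    [0.2, 1.5, 0, 0, 0],
    [0.2, 0.3, 0, 0, 0],
    [0.2, 0, 0, 0, 0],
    [1, 0, 0, 0, 0],
    [1, 0, 0, 0, 0],
    [1, 0, 0, 0, 0],
    [1, 0, 0, 0, 0],
    [1, 0, 0, 0, 0],
    [1, 0, 0, 0, 0],
    [1, 0, 0, 0, 0],
    [1, 0, 0, 0, 0],
    [1, 0, 0, 0, 0],
  ],
)

```text
time: 52.6
tool_pos: [0.5882, -0.3411, 0.1258]
ee_rot: [-0.551, 1.568, -0.548]
wrist_force: [0.0, 0.7, 6.1]
width: 0.0504
```

Request:
carry_out(
  targets=[
    [1, -1, 0, 0, 0],
    [1, -3, 0, 0, 0],
    [1, -4, 0, 0, 0],
    [1, -4, 0, 0, 0],
    [1, -4, 0, 0, 0],
    [1, -2, 0, 0, 0],
    [1, 0, 1, -0.1, 0],
    [1, 0, 2.5, -0.4, 0],
    [1, 0, 3.5, -0.4, 0],
    [1, 0, 4, -0.5, 0],
    [1, 0, 4, -0.5, 0],
    [1, 0, 4, -0.5, 0],
    [1, 0, 4, -0.5, 0],
    [1, 0, 4, -0.5, 0],
    [1, 0, 4, -0.5, 0],
    [1, 0, 4, -0.5, 0],
    [1, 0, 4, -0.5, 0],
    [1, 0, 3.5, -0.4, 0],
    [1, 0, 2.5, -0.1, 0],
    [1, 0, 1, -0.1, 0],
  ],
)

```text
time: 54.6
tool_pos: [0.5297, 0.1217, 0.3014]
ee_rot: [3.105, 1.565, 3.111]
wrist_force: [0.7, -1.3, -2.6]
width: 0.0503
```

Request:
carry_out(
  targets=[
    [1, 0, 0, 0, -4.1],
    [1, 0, 0, 0, -4.1],
    [1, 0, 0, 0, 0],
    [1, 0, 0, 0, 0],
  ],
)

```text
time: 55.0
tool_pos: [0.5311, 0.1185, 0.3031]
ee_rot: [-3.076, 1.568, -2.933]
wrist_force: [0.6, 0.6, -3.0]
width: 0.05
```

```bash
python3 - <<'E'
from h import *
delta([.5335,.1198,.139],98.24)
E
```

```text
t 55.0 tcp [0.5311 0.1185 0.3031] w 0.0500 F [ 0.6  0.6 -3. ]
 shift cm [16.41  0.09  0.3 ]
 jaw ang 98.21 turn -0.03
```

Request:
carry_out(
  targets=[
    [1, 2, 0.1, 0.2, 0],
    [1, 4, 0, 0, 0],
    [1, 4, 0, 0, 0],
    [1, 2.5, 0, 0, 0],
    [1, 1.5, 0, 0, 0],
    [1, 1, 0, 0, 0],
    [1, 0.4, 0, 0, 0],
    [1, 0, 0, 0, 0],
    [1, 0, 0, 0, 0],
    [1, 0, 0, 0, 0],
  ],
)

```text
time: 56.0
tool_pos: [0.5343, 0.1205, 0.152]
ee_rot: [-0.013, 1.568, 0.132]
wrist_force: [-0.2, 0.0, -2.4]
width: 0.0502
```

Request:
carry_out(
  targets=[
    [1, 0.3, 0, 0, 0],
    [1, 0.2, 0, 0, 0],
    [1, 0, 0, 0, 0],
    [1, 0, 0, 0, 0],
  ],
)

```text
time: 56.4
tool_pos: [0.5333, 0.1204, 0.1453]
ee_rot: [2.825, 1.571, 2.97]
wrist_force: [1.1, -0.1, -2.4]
width: 0.0504
```

Request:
carry_out(
  targets=[
    [1, 0.2, -0.05, 0, 0],
    [1, 0.2, 0, 0, 0],
    [1, 0.1, 0, 0, 0],
    [1, 0, 0, 0, 0],
    [1, 0, 0, 0, 0],
  ],
)

```text
time: 56.9
tool_pos: [0.5334, 0.1199, 0.1404]
ee_rot: [1.958, 1.571, 2.103]
wrist_force: [0.7, -0.2, -1.9]
width: 0.0505
```

Request:
carry_out(
  targets=[
    [1, 0.1, 0, 0, 0],
    [1, 0.05, 0, 0, 0],
    [1, 0, 0, 0, 0],
    [1, 0, 0, 0, 0],
  ],
)

```text
time: 57.3
tool_pos: [0.5335, 0.1199, 0.1389]
ee_rot: [1.058, 1.571, 1.204]
wrist_force: [-0.5, 0.1, -2.7]
width: 0.0507
```

Request:
carry_out(
  targets=[
    [1, 0.1, 0, 0, 0],
    [1, 0, 0, 0, 0],
    [1, 0, 0, 0, 0],
  ],
)

```text
time: 57.6
tool_pos: [0.5339, 0.12, 0.1389]
ee_rot: [0.051, 1.569, 0.197]
wrist_force: [-0.6, 1.0, 1.9]
width: 0.0504
```

Request:
carry_out(
  targets=[
    [0.2, 0, 0, 0, 0],
    [0.2, 0, 0, 0, 0],
    [0.2, 0, 0, 0, 0],
    [0.2, 0, 0, 0, 0],
    [0.2, 0, 0, 0, 0],
    [0.2, -2, 0, 0, 0],
    [0.2, -4, 0, 0, 0],
    [0.2, -4, 0, 0, 0],
    [0.2, -4, 0, 0, 0],
    [0.2, 0, 3, -3, 0],
    [0.2, 0, 3, -3, 0],
    [0.2, 0, 3, -3, 0],
    [0.2, 0, 3, -3, 0],
    [0.2, 0, 3, -3, 0],
    [0.2, 0, 3, -3, 0],
    [0.2, 0, 3, -3, 0],
    [0.2, 0, 3, -3, 0],
    [0.2, 0, 3, -3, 0],
    [0.2, 0, 3, -2, 0],
    [0.2, 0, 0, 0, 0],
  ],
)

```text
time: 59.6
tool_pos: [0.2002, 0.3767, 0.278]
ee_rot: [2.09, 1.569, 2.242]
wrist_force: [1.3, 0.3, 0.4]
width: 0.0753
```

```bash
python3 - <<'E'
from h import *
delta([.3,.4,.3])
s=robot.snapshot("top");im=s["image"][:,:,::-1];a=cv2.imread("pics/top0.png")
# shift of each top patch between start and now
for n,(u,v,r,q) in dict(mill=(219,252,18,17),jar=(264,248,15,14),can=(309,241,17,16),mug=(342,145,20,20),plant=(222,138,25,28)).items():
    t=cv2.resize(a[v-q:v+q,u-r:u+r],None,fx=8,fy=8,interpolation=cv2.INTER_CUBIC);w=cv2.resize(im[v-q-5:v+q+5,u-r-5:u+r+5],None,fx=8,fy=8,interpolation=cv2.INTER_CUBIC)
    m=cv2.matchTemplate(w,t,cv2.TM_CCOEFF_NORMED);_,b,_,l=cv2.minMaxLoc(m);print(n,"px shift",np.array(l)/8-5,"score %.3f"%b)
S=robot.snapshot("side")["image"][:,:,::-1]
cv2.imwrite("pics/f.png",np.hstack([cv2.resize(im[100:350,80:490],(400,244)),cv2.resize(S[100:400,20:400],(400,316))[:244]]) if 0 else np.vstack([im[110:350],S[90:360]]))
E
```

```text
t 59.6 tcp [0.2002 0.3767 0.278 ] w 0.0753 F [1.3 0.3 0.4]
 shift cm [-2.21  0.8  10.22]
mill px shift [-0.375 -0.25 ] score 0.995
jar px shift [0. 0.] score 0.998
can px shift [-0.625  0.   ] score 0.996
mug px shift [0. 0.] score 0.999
plant px shift [0. 0.] score 0.999
```

View pics/f.png

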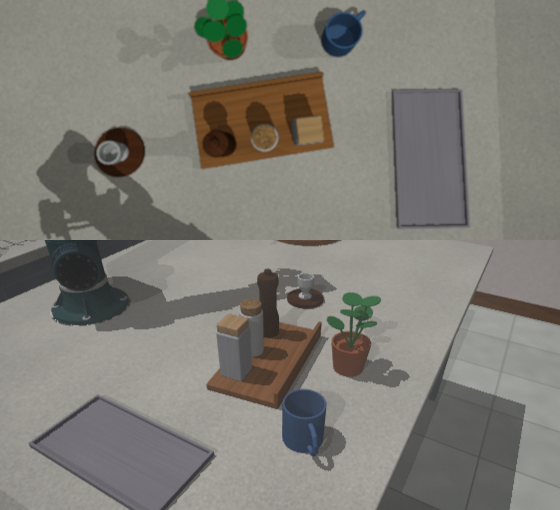

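Everything is in place, with shifts of at most about 1.2 mm. I'll hand in the job.

```bash
python3 -c "
from bench import robot
print(robot.close_job())"
```

```text
the job is handed in; nothing more can be done
None
```

The job is done and handed in at about 60 s of the 144 s allowed; no verdict was reported. I moved the mill, jar and canister to the tray, stood the egg cup on the board, and put the canister, jar and mill back on the rack in that order.

**Final checks, top view against the start picture:**

| Item | Shift |
|---|---|
| Jar | none seen |
| Mill | about 0.4 px (under 1 mm) |
| Canister | about 0.6 px (about 1.2 mm) |
| Mug and plant | none seen |

- **Egg cup:** its rim is about 1 mm from the board's centre, judged by eye in the image. The automatic contour fit was about 5 mm off because it included the stem, so I did not use it.
- **Upright and clear:** everything stands upright in both final views, and the gripper touches nothing.
- **Forces:** the wrist force read about 6 N or less at the end of every move.

**One disagreement:** the first grip on the mill, aimed at its neck, closed at 50 mm instead of 42 mm because the fingers bore on the wider head. I let go and regripped it by the head before lifting.

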